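Set up the solvent caddy of the liquid chromatograph

ROBOT

A 7-joint arm with a two-finger parallel gripper is mounted at the origin on a cart in front of the work surface, level with it; the furniture and walls round the work are solid. World frame = base frame: x ahead of the robot, y to its left, z up, the work surface at z = 0. Lengths are in m, angles in rad, forces in N, time in s.
With the tool pointing down it reaches from about 0.425 to 0.825 m from the base axis. Payload 3.6 kg.
Tool frame: the origin (TCP) lies where the fingers leave the gripper's body, on its centre line; the fingertips stand 73 mm ahead of it and the grasp point (between the pads) lies 54 mm ahead of it; z points along the fingers, y is the line along which they close (so a half turn about z gives the same grasp; the last joint's range is limited). The gripper opens to 85 mm and grips with 20 to 120 N. Pads are 22 mm wide; open, the fingers measure 114 mm over their backs; the gripper's body (76 mm by 85 mm) begins 54 mm behind the grasp point. The pads swing forward as they close: fully open they stand 13 mm farther back than shut.
Start: joints at [1.077, 0.615, -0.013, 1.423, 0.008, 1.103, -0.04], TCP at [0.293, -0.58, 0.304] pointing down, gripper open.
Joint ranges: [-3.12, 3.12], [-0.3, 2.06], [-1.34, 1.32], [0.26, 2.42], [-1.36, 4.5], [0.01, 1.98], [-2.84, 2.84]. Speed limits (rad/s): [2.79, 2.79, 3.14, 3.14, 3.14, 3.14, 3.14].

INTERFACE

Orientations are given as a unit quaternion [x, y, z, w].
In Python, from station import arm, snapshot, camera_info, ticket gives the robot as it stands. Calls block until the motion is done:
- arm.movep(position, orientation): joint-space move of the TCP to a pose.
- arm.line_to(position, velocity=0.15, ori=None): straight line of the TCP; ori=None keeps the orientation; velocity is the mean speed in m/s.
- arm.move_j(angles): joint-space move.
- arm.move_gripper(opening, effort=None): opening from 0.0 (shut) to 1.0 (fully open); effort is the grip in N (None keeps the last); returns when the fingers have stopped.
- arm.pause(seconds).
- arm.ik(position, orientation): joint angles nearest the present ones, or None.
- snapshot(name): name is "side" or "top" or "wrist"; returns the picture (480x640x3 uint8, blue, green, red); there is no depth.
- camera_info(name): a dict with "fx", "fy", "cx", "cy" (pixels), "R" (3x3) and "t" (3): a world point X has camera coordinates R X + t; the wrist camera has in their place "T_tool_cam" (4x4, takes a point from camera to tool coordinates, whose origin is the TCP and whose axes are the flange's). Camera axes: x right, y down, z forward; pixel columns grow to the right and rows downward; lengths in m; the calibration is good to about 2 mm. The wrist camera is an equidistant fisheye: a pixel r from the principal point sees the ray r / f radians off the axis. A picture is of the moment at which its call begins: read the wrist's pose just before it. camera_info takes no time and is no camera call.
A pose or a line that the arm cannot do raises arm.MotionError and nothing moves.
- ticket.finish_job(): hands the job in; it is judged then, once.
Readings, each from a call of its own:
- arm.read_time(): time.
- arm.read_joint_positions(): joint angles.
- arm.read_dq(): joint speeds.
- arm.read_effort(): joint torques, N m.
- arm.read_tool_pos(): TCP position.
- arm.read_eef_rot(): TCP orientation.
- arm.read_ft_force(): force on the tool from outside, world axes, zero at the start.
- arm.read_wrist_torque(): the same for the moment, N m.
- arm.read_opening(): opening from 0.0 (shut) to 1.0 (fully open).
- arm.read_finger_force(): force on a finger pad.
Only numpy, scipy, OpenCV 4.12 (cv2) and the standard library are available. Lean on these libraries where they do the work, as an engineer would, in place of code of your own. Each camera call takes 0.05 s, during which the arm holds its last target. There are 200 camera calls.

TASK

Get the solvent caddy ready for the next run: a plain-capped stock bottle has been left in one of the coloured seats: stand it in the free half of the steel stock tray beside the other one, and put each of the three bottles with the two-stub pump caps into the seat of its neck ring's colour. Leave the plain-capped bottle with the green ring where it stands, keep every bottle upright and set them down rather than dropping them.

Things in the scene. Friction and masses are not known exactly. Their poses are not given: they have to be found in the camera images.
- eluent_red: Pump bottle, red ring round its neck: clear, 60 mm across, 138 mm tall, blue 46 mm cap (106 to 128 mm above the underside) with two short tube stubs on top; ring 57 mm across, at 97 to 103 mm. Origin: centre of the underside, z up its axis. 0.3 to 0.5 kg. Take it by the cap, from above. Starts upright on the bench.
- eluent_yellow: Pump bottle, yellow ring round its neck: clear, 60 mm across, 138 mm tall, blue 46 mm cap (106 to 128 mm above the underside) with two short tube stubs on top; ring 57 mm across, at 97 to 103 mm. Origin: centre of the underside, z up its axis. 0.3 to 0.5 kg. Take it by the cap, from above. Starts upright on the bench.
- eluent_green: Pump bottle, green ring round its neck: clear, 60 mm across, 138 mm tall, blue 46 mm cap (106 to 128 mm above the underside) with two short tube stubs on top; ring 57 mm across, at 97 to 103 mm. Origin: centre of the underside, z up its axis. 0.3 to 0.5 kg. Take it by the cap, from above. Starts upright on the bench.
- seat_red: Red bottle seat: fixed round cup, bore 76 mm, rim 86 mm. Origin: centre of its underside, 2 mm over the bench, z up; inner floor at 4 mm, rim at 26 mm. Three seats stand in a row along their y axis, 88 mm apart, in any colour order, in a fixed grey caddy 94 (x) by 272 mm; its ends and rear wall (+x) are 34 mm high, the clips on it 42 mm.
- seat_yellow: Yellow bottle seat: fixed round cup, bore 76 mm, rim 86 mm. Origin: centre of its underside, 2 mm over the bench, z up; inner floor at 4 mm, rim at 26 mm. Three seats stand in a row along their y axis, 88 mm apart, in any colour order, in a fixed grey caddy 94 (x) by 272 mm; its ends and rear wall (+x) are 34 mm high, the clips on it 42 mm.
- seat_green: Green bottle seat: fixed round cup, bore 76 mm, rim 86 mm. Origin: centre of its underside, 2 mm over the bench, z up; inner floor at 4 mm, rim at 26 mm. Three seats stand in a row along their y axis, 88 mm apart, in any colour order, in a fixed grey caddy 94 (x) by 272 mm; its ends and rear wall (+x) are 34 mm high, the clips on it 42 mm.
- stock_yellow: Stock bottle, yellow ring round its neck: clear, 56 mm across, 111 mm tall, blue 44 mm cap (89 to 111 mm above the underside) with a plain flat top, no stubs; ring 55 mm across, at 81 to 87 mm. Origin: centre of the underside, z up its axis. 0.19 to 0.31 kg. Take it by the cap, from above. Starts in one of the seats or in the stock tray.
- stock_red: Stock bottle, red ring round its neck: clear, 56 mm across, 111 mm tall, blue 44 mm cap (89 to 111 mm above the underside) with a plain flat top, no stubs; ring 55 mm across, at 81 to 87 mm. Origin: centre of the underside, z up its axis. 0.19 to 0.31 kg. Take it by the cap, from above. Starts in one of the seats or in the stock tray.
- stock_green: Stock bottle, green ring round its neck: clear, 56 mm across, 111 mm tall, blue 44 mm cap (89 to 111 mm above the underside) with a plain flat top, no stubs; ring 55 mm across, at 81 to 87 mm. Origin: centre of the underside, z up its axis. 0.19 to 0.31 kg. Take it by the cap, from above. Stands on the bench; leave it there.
- stock_tray: Fixed steel tray for two stock bottles side by side along its y axis: 80 (x) by 170 mm outside, 74 by 164 inside; origin at the centre of its underside, floor at 6 mm, rim at 24 mm. One stock bottle stands in one half, 42 mm off the middle. Tall instruments flank the work and run back at 30 degrees to x: one right (near corner x 0.51, y 0.01), one left (x 0.35, y 0.37).

How it is judged:
At the end, for the whole second after the job is handed in: Each two-stub bottle is fully down in the seat of its ring colour (14 mm of centre); yellow- and red-ringed stock bottles stand on the stock tray's floor; the green-ringed one is within 25 mm of its start; all upright within 6 degrees, released, at rest (horizontal distance between eluent_red and seat_red below 0.014 m and z of eluent_red in the frame of seat_red between 0 and 0.01 m and horizontal distance between eluent_yellow and seat_yellow below 0.014 m and z of eluent_yellow in the frame of seat_yellow between 0 and 0.01 m and horizontal distance between eluent_green and seat_green below 0.014 m and z of eluent_green in the frame of seat_green between 0 and 0.01 m and x of stock_yellow in the frame of stock_tray between -0.016 and 0.016 m and y of stock_yellow in the frame of stock_tray between -0.062 and 0.062 m and z of each of stock_yellow, stock_red in the frame of stock_tray below 0.012 m and x of stock_red in the frame of stock_tray between -0.016 and 0.016 m and y of stock_red in the frame of stock_tray between -0.062 and 0.062 m and distance of stock_green from where it was at the start of the episode below 0.025 m and angle between each of eluent_red, eluent_yellow, eluent_green, stock_red, stock_yellow, stock_green's own z axis and vertical below 0.1 rad and linear speed of each of eluent_red, eluent_yellow, eluent_green, stock_red, stock_yellow, stock_green below 0.02 m/s); the robot touches nothing.
It fails at once if the plain-capped bottle with the green ring was moved more than 25 mm (distance of stock_green from where it was at the start of the episode above 0.025 m).
It fails at once if a bottle was tipped by more than about 35 degrees (angle between any of eluent_red, eluent_yellow, eluent_green, stock_red, stock_yellow, stock_green's own z axis and vertical above 0.6 rad).
It fails at once if a bottle was dropped into a seat or into the stock tray (free fall of more than about 15 mm) ((horizontal distance between eluent_red and seat_red below 0.03 m and z of eluent_red in the frame of seat_red below 0.028 m and linear speed of eluent_red above 0.55 m/s) or (horizontal distance between eluent_yellow and seat_yellow below 0.03 m and z of eluent_yellow in the frame of seat_yellow below 0.028 m and linear speed of eluent_yellow above 0.55 m/s) or (horizontal distance between eluent_green and seat_green below 0.03 m and z of eluent_green in the frame of seat_green below 0.028 m and linear speed of eluent_green above 0.55 m/s) or (horizontal distance between stock_yellow and stock_tray below 0.075 m and z of stock_yellow in the frame of stock_tray below 0.03 m and linear speed of stock_yellow above 0.55 m/s) or (horizontal distance between stock_red and stock_tray below 0.075 m and z of stock_red in the frame of stock_tray below 0.03 m and linear speed of stock_red above 0.55 m/s)).
It also fails if it takes over 109 s, if anything falls off the work surface, if the arm or the gripper's body presses on something with over 40 N, if the wrist force passes 120 N, or if a joint passes its speed limit or range.

## Working session

There is one attempt and no reset: what is moved stays moved. The work goes in short steps, each a Python script; the robot and the scene stay as the last script left them, time stands still between calls to the robot, and variables do not carry over. Pictures are saved under pics/ and viewed, at most 14 in all, crops included, and the job is handed in when it is done.

```bash
mkdir -p pics; ls; python3 - <<'E'
from station import arm, snapshot, camera_info
import cv2
for n in ("top","side"):
    cv2.imwrite(f"pics/{n}0.png",snapshot(n))
for n in ("top","side","wrist"): print(n,camera_info(n))
print(arm.read_tool_pos(),arm.read_eef_rot(),arm.read_time())
E
```

```text
pics
top {'fx': 471.1284893247925, 'fy': 471.1284893247925, 'cx': 321.7107501492094, 'cy': 239.92725940711756, 'R': array([[ 0.01468818, -0.99984503, -0.00970383],
       [-0.98765119, -0.01299376, -0.15612909],
       [ 0.15597881,  0.01187725, -0.98768899]]), 't': array([0.2226062 , 0.52460022, 0.82736331])}
side {'fx': 446.25059617396903, 'fy': 446.25059617396903, 'cx': 321.6895189289054, 'cy': 241.19722564705822, 'R': array([[ 0.51110007, -0.85938534, -0.01528248],
       [-0.61429693, -0.35278766, -0.70581878],
       [ 0.60117884,  0.37013201, -0.70822758]]), 't': array([-0.0489018 ,  0.41840605,  0.47710237])}
wrist {'fx': 371.64829954431775, 'fy': 371.64829954431775, 'cx': 316.07504258258996, 'cy': 240.68170123490415, 'T_tool_cam': array([[-4.46551553e-04, -9.63570585e-01, -2.67453788e-01,
         6.76888279e-02],
       [ 9.99999894e-01, -4.60742115e-04, -9.69870613e-06,
        -4.24595801e-04],
       [-1.13881836e-04, -2.67453764e-01,  9.63570688e-01,
        -7.00298108e-02],
       [ 0.00000000e+00,  0.00000000e+00,  0.00000000e+00,
         1.00000000e+00]])}
[ 0.29230789 -0.57997987  0.30283332] [ 9.72874410e-01  2.31330949e-01 -2.68327984e-04 -1.14097634e-03] 0.1
```

View pics/top0.png

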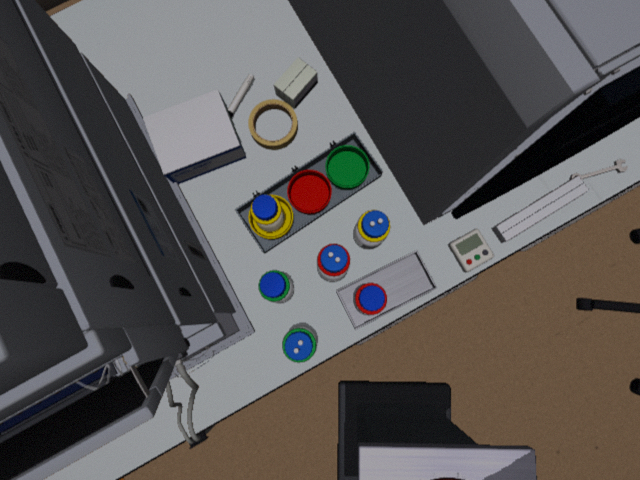

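View pics/side0.png

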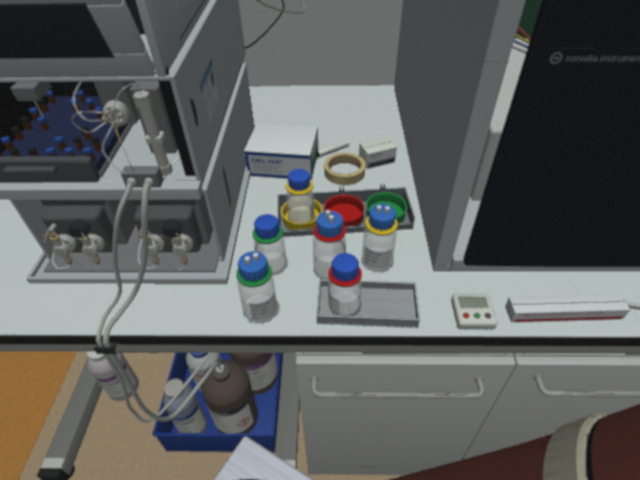

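Top view: the yellow stock bottle is in the yellow seat (265,207) and the red stock bottle is in the left half of the tray (370,298). The green stock bottle is at (273,286). The pump bottles are green (299,345), red (334,261) and yellow (373,226). The side view agrees.

```bash
cat > vis.py <<'E'
import cv2, numpy as np
from station import camera_info
def ray(n,uv):
    c=camera_info(n); R=np.array(c["R"]);t=np.array(c["t"])
    d=R.T@np.array([(uv[0]-c["cx"])/c["fx"],(uv[1]-c["cy"])/c["fy"],1]); return -R.T@t, d/np.linalg.norm(d)
def onplane(n,uv,z):
    o,d=ray(n,uv); return o+d*(z-o[2])/d[2]
def proj(n,X):
    c=camera_info(n); p=np.array(c["R"])@X+c["t"]; return np.array([c["fx"]*p[0]/p[2]+c["cx"],c["fy"]*p[1]/p[2]+c["cy"]])
def tri(a,b):
    (o1,d1),(o2,d2)=a,b
    s=np.linalg.lstsq(np.c_[d1,-d2],o2-o1,rcond=None)[0]
    p,q=o1+s[0]*d1,o2+s[1]*d2
    return (p+q)/2,np.linalg.norm(p-q)
H={"blue":[(105,150,60),(125,255,255)],"red":[(0,150,60),(6,255,255)],"green":[(55,120,40),(85,255,255)],"yellow":[(22,120,60),(33,255,255)],}
def mask(im,c):
    h=cv2.cvtColor(im,cv2.COLOR_BGR2HSV); m=cv2.inRange(h,*map(np.array,H[c]))
    if c=="red": m|=cv2.inRange(h,np.array((172,150,60)),np.array((180,255,255)))
    return m
def blobs(im,c,amin=60):
    m=mask(im,c)
    out=[]
    for k in cv2.findContours(m,cv2.RETR_EXTERNAL,cv2.CHAIN_APPROX_NONE)[0]:
        h=cv2.convexHull(k); a=cv2.contourArea(h)
        if a<amin: continue
        M=cv2.moments(h); out.append((np.array([M["m10"],M["m01"]])/M["m00"],a,h))
    return out
E
python3 - <<'E'
from vis import *
np.set_printoptions(precision=4,suppress=True)
T=cv2.imread("pics/top0.png");S=cv2.imread("pics/side0.png")
bt=[b for b in blobs(T,"blue",200) if 140<b[0][1]<370 and 230<b[0][0]<420]; bs=[b for b in blobs(S,"blue",150) if b[0][0]>220 and b[0][1]<320]
print("top",[(b[0].round(1),b[1]) for b in bt]); print("side",[(b[0].round(1),b[1]) for b in bs])
for b in bt:
    for s in bs:
        p,e=tri(ray("top",b[0]),ray("side",s[0]))
        if e<.006 and .07<p[2]<.16: print(b[0].round(),s[0].round(),p,e.round(4))
for c in ("red","green","yellow"):
    for b in blobs(T,c,300): 
        if 140<b[0][1]<370 and 230<b[0][0]<420: 
            print(c,"T",b[0].round(1),b[1],cv2.fitEllipse(b[2]),onplane("top",b[0],.028))
    for b in blobs(S,c,200): 
        if 220<b[0][0]<420 and b[0][1]<300: print(c,"S",b[0].round(1),b[1],onplane("side",b[0],.028))
E
```

```text
top [(array([298.2, 345.5]), 567.0), (array([371.5, 297.8]), 463.5), (array([272.2, 284.6]), 470.5), (array([333.5, 258.1]), 524.0), (array([374.7, 223.4]), 509.0), (array([264.2, 206.4]), 455.5)]
side [(array([344.8, 266.5]), 503.5), (array([252.6, 265.9]), 586.5), (array([266.5, 226. ]), 415.5), (array([329.1, 223.6]), 447.5), (array([381.7, 216. ]), 444.5), (array([298.3, 178.5]), 304.5)]
[298. 345.] [253. 266.] [0.3348 0.2651 0.1144] 0.0006
[372. 298.] [345. 266.] [0.4142 0.1444 0.1034] 0.0009
[272. 285.] [267. 226.] [0.4346 0.3128 0.0961] 0.0003
[334. 258.] [329. 224.] [0.4788 0.2097 0.114 ] 0.0024
[375. 223.] [382. 216.] [0.539  0.1401 0.1154] 0.0015
[264. 206.] [298. 179.] [0.5681 0.3305 0.1057] 0.0024
red T [370.6 298.4] 755.5 ((370.53680419921875, 298.3829040527344), (30.861160278320312, 31.717538833618164), 119.8815689086914) [0.4161 0.1386 0.028 ]
red T [333.4 260.5] 728.5 ((333.3624267578125, 259.7608947753906), (31.38555145263672, 32.13808059692383), 80.22185516357422) [0.4852 0.2077 0.028 ]
red T [309.  191.1] 1508.0 ((309.015380859375, 190.99488830566406), (43.88217163
[... 549 characters left out ...]
3.94138717651367, 44.345420837402344), 99.73358154296875) [0.6683 0.1835 0.028 ]
green S [254.3 275.5] 483.5 [0.3743 0.305  0.028 ]
green S [268.  234.4] 330.5 [0.4722 0.3452 0.028 ]
green S [387.2 205.4] 867.5 [0.6659 0.1807 0.028 ]
yellow T [372.8 227. ] 695.0 ((373.50897216796875, 225.7767333984375), (31.175880432128906, 32.42616653442383), 122.50003814697266) [0.5495 0.1342 0.028 ]
yellow T [270.6 216.5] 1559.5 ((270.3843078613281, 216.22323608398438), (44.777767181396484, 45.493167877197266), 109.1773452758789) [0.5673 0.3275 0.028 ]
yellow S [380.8 225.3] 420.0 [0.6046 0.1661 0.028 ]
yellow S [300.6 213.7] 937.0 [0.555  0.3226 0.028 ]
yellow S [299.1 187.7] 253.5 [0.6251 0.3716 0.028 ]
```

```bash
python3 - <<'E'
from vis import *
from station import arm
from scipy.spatial.transform import Rotation as Ro
np.set_printoptions(precision=3,suppress=True)
T=cv2.imread("pics/top0.png")
c=T[240:340,325:450]; cv2.imwrite("pics/tray.png",cv2.resize(c,None,fx=6,fy=6,interpolation=cv2.INTER_CUBIC))
def q(yaw):
    y=np.radians(yaw); x=np.array([np.cos(y),np.sin(y),0]); z=np.array([0,0,-1.]); return Ro.from_matrix(np.c_[x,np.cross(z,x),z]).as_quat()
for n,p in dict(start=(.203,-.402),mid=(.41,.15),corner=(.43,.01),EG=(.335,.265),ER=(.479,.21),EY=(.539,.14),SY=(.568,.3305),Y=(.567,.3275),G=(.668,.1835),slot=(.447,.067)).items():
    for z in (.172,.3,.36):
        for yaw in ((125,-55) if n not in("start","corner") else (27,60,90)):
            j=arm.ik(np.array([*p,z]),q(yaw)); print(n,z,yaw,None if j is None else np.array(j))
E
```

```text
start 0.172 27 [ 1.069  0.52  -0.021  2.127  0.022  0.494 -0.068]
start 0.172 60 [ 1.149  0.523 -0.134  2.125  0.139  0.502  0.387]
start 0.172 90 [ 1.227  0.53  -0.246  2.123  0.253  0.516  0.793]
start 0.3 27 [ 1.073  0.314 -0.025  1.976  0.01   0.851 -0.056]
start 0.3 60 [ 1.187  0.319 -0.175  1.973  0.072  0.855  0.45 ]
start 0.3 90 [ 1.292  0.328 -0.314  1.97   0.132  0.862  0.908]
start 0.36 27 [ 1.073  0.245 -0.023  1.88   0.007  1.016 -0.053]
start 0.36 60 [ 1.193  0.25  -0.176  1.877  0.051  1.019  0.472]
start 0.36 90 [ 1.301  0.258 -0.315  1.874  0.093  1.024  0.948]
mid 0.172 125 [-0.075  0.544 -0.465  2.154  0.467  0.541 -0.278]
mid 0.172 -55 [-0.528  0.512  0.18   2.167 -0.193  0.477 -2.729]
mid 0.3 125 [ 0.25   0.409 -0.894  1.992  0.399  0.924 -0.24 ]
mid 0.3 -55 [-1.171  0.493  1.139  2.029 -0.549  0.968 -2.279]
mid 0.36 125 [ 0.292  0.326 -0.915  1.895  0.295  1.063 -0.132]
mid 0.36 -55 [-1.218  0.382  1.141  1.931 -0.395  1.078 -2.442]
corner 0.172 27 [-0.027  0.5   -0.067  2.178  0.072  0.465 -1.249]
corner 0.172 60 [ 0.062  0.506 -0.191  2.176  0.202  0.476 -0.80
[... 2408 characters left out ...]
]
G 0.172 -55 [-0.455  0.829  0.295  1.429 -0.272  0.925 -2.616]
G 0.3 125 [-0.011  0.748 -0.583  1.274  0.408  1.237  0.008]
G 0.3 -55 [-0.392  0.695  0.179  1.289 -0.124  1.168 -2.735]
G 0.36 125 [-0.003  0.714 -0.625  1.177  0.402  1.369  0.023]
G 0.36 -55 [-0.358  0.654  0.116  1.193 -0.073  1.299 -2.776]
slot 0.172 125 [ 0.104  0.555 -0.433  2.114  0.431  0.557 -0.033]
slot 0.172 -55 [-0.365  0.532  0.241  2.129 -0.252  0.507 -2.465]
slot 0.3 125 [ 0.278  0.375 -0.645  1.96   0.285  0.897  0.097]
slot 0.3 -55 [-0.233  0.317  0.047  1.974 -0.02   0.851 -2.706]
slot 0.36 125 [ 0.33   0.307 -0.694  1.863  0.225  1.051  0.158]
slot 0.36 -55 [-0.148  0.249 -0.063  1.875  0.018  1.018 -2.749]
```

View pics/tray.png

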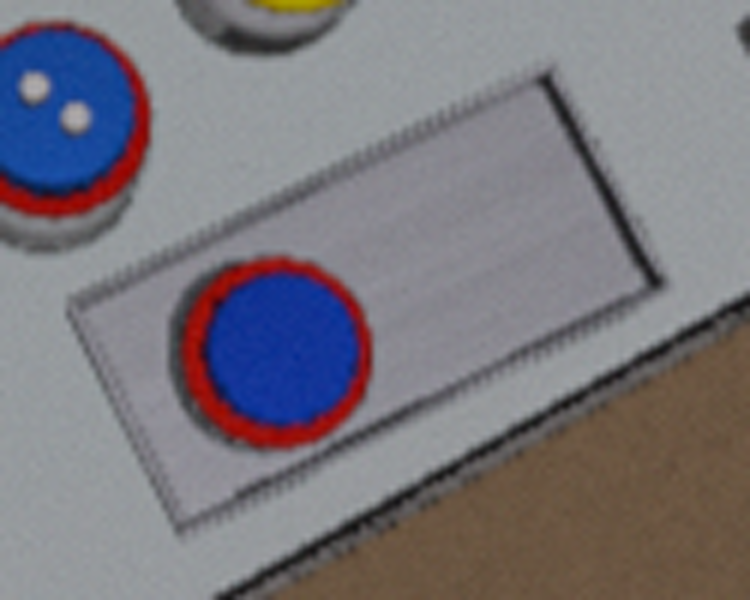

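The crop shows the tray rim corners at about (70,303), (548,70), (662,288) and (182,533) in crop pixels. The right half is free.

```bash
python3 - <<'E'
from vis import *
np.set_printoptions(precision=4,suppress=True)
C=[(70,303),(548,70),(662,288),(182,533)]
U=[(x/6+325-.4,y/6+240-.4) for x,y in C]
P=np.array([onplane("top",u,.024) for u in U]); print(P)
print("lens",[np.linalg.norm(P[i]-P[(i+1)%4]).round(4) for i in range(4)],"centre",P.mean(0))
y=P[0]-P[1]+P[3]-P[2]; y/=np.linalg.norm(y); print("yaw",np.degrees(np.arctan2(y[1],y[0]))-90)
c=P.mean(0); print("slot",c-.042*y,"other",c+.042*y)
print(tri(ray("top",U[1]),ray("side",(412,283.5))),tri(ray("top",U[2]),ray("side",(417.5,321.5))))
G=tri(ray("top",(347,166)),ray("side",(387.2,205.4))); print("green seat",G)
E
```

```text
[[0.4306 0.2018 0.024 ]
 [0.5051 0.0532 0.024 ]
 [0.4378 0.0192 0.024 ]
 [0.3612 0.1669 0.024 ]]
lens [np.float64(0.1662), np.float64(0.0755), np.float64(0.1664), np.float64(0.0776)] centre [0.4337 0.1103 0.024 ]
yaw 27.02658557376087
slot [0.4528 0.0729 0.024 ] other [0.4146 0.1477 0.024 ]
(array([0.5042, 0.0549, 0.0215]), np.float64(0.004805681381720993)) (array([0.4378, 0.0181, 0.0152]), np.float64(0.0019893345199116326))
green seat (array([0.6699, 0.1828, 0.024 ]), np.float64(0.0012258278342201312))
```

```bash
cat > ops.py <<'E'
import numpy as np
from station import arm
from scipy.spatial.transform import Rotation as Ro
def q(yaw):
    y=np.radians(yaw); x=np.array([np.cos(y),np.sin(y),0]); z=np.array([0,0,-1.]); return Ro.from_matrix(np.c_[x,np.cross(z,x),z]).as_quat()
YAW=115
def st(m): print(m,"t",round(arm.read_time(),1),"p",np.round(arm.read_tool_pos(),4),"F",np.round(arm.read_ft_force(),1),"op",round(arm.read_opening(),3),"ff",np.round(arm.read_finger_force(),1))
def pick(xy,ztcp,zup,yaw=YAW):
    arm.move_gripper(.8,60)
    if arm.read_tool_pos()[2]<.28: raise SystemExit("too low")
    arm.movep([*xy,.33],q(yaw)); st("above")
    arm.line_to([*xy,ztcp],.2); st("down")
    arm.move_gripper(0,60); st("gripped")
    arm.line_to([*xy,zup],.2); arm.pause(.2); st("lifted")
def carry(xy,zup,yaw=YAW):
    arm.line_to([*xy,zup],.25,ori=q(yaw)); st("over")
def place(xy,ztcp,zexit=.33):
    arm.pause(.2); f0=arm.read_ft_force()[2]
    arm.line_to([*xy,ztcp+.008],.18)
    z=ztcp+.008
    while z>ztcp-.008:
        z-=.0015; arm.line_to([*xy,z],.03)
        if arm.read_ft_force()[2]-f0>4: break
    st("touch"); arm.move_gripper(.75,60); st("open")
    arm.line_to([*xy,zexit],.25); st("clear")
E
python3 - <<'E'
from ops import *
j=arm.ik(np.array([.195,-.383,.33]),q(27)); print(np.round(j,3))
arm.line_to([.195,-.383,.33],.3); 
j=list(arm.read_joint_positions()); j[0]=-.42; arm.move_j(j); st("in")
J=arm.ik(np.array([.568,.3305,.33]),q(YAW)); print(np.round(J,3))
E
```

```text
[ 1.069  0.245 -0.026  1.978  0.008  0.919 -0.06 ]
in t 3.1 p [0.3993 0.1628 0.3302] F [ 0.  -0.3  0.2] op 1.002 ff 0.0
[-0.525  0.607 -0.063  1.361  0.039  1.174 -0.156]
```

```bash
python3 - <<'E'
from ops import *
from station import snapshot
import cv2
pick((.568,.3305),.006+.163,.32)
cv2.imwrite("pics/side1.png",snapshot("side"))
E
```

```text
above t 4.3 p [0.5677 0.3295 0.3299] F [ 0.  -0.7 -0.9] op 0.804 ff 0.0
down t 5.3 p [0.5688 0.3307 0.1706] F [ 0.5 -0.1  0.1] op 0.798 ff 0.0
gripped t 5.7 p [0.5686 0.3308 0.171 ] F [-0.9 -0.4  5.7] op 0.465 ff 60.1
lifted t 6.8 p [0.5676 0.3302 0.3183] F [ 1.2  1.1 -1.9] op 0.463 ff 60.3
```

View pics/side1.png

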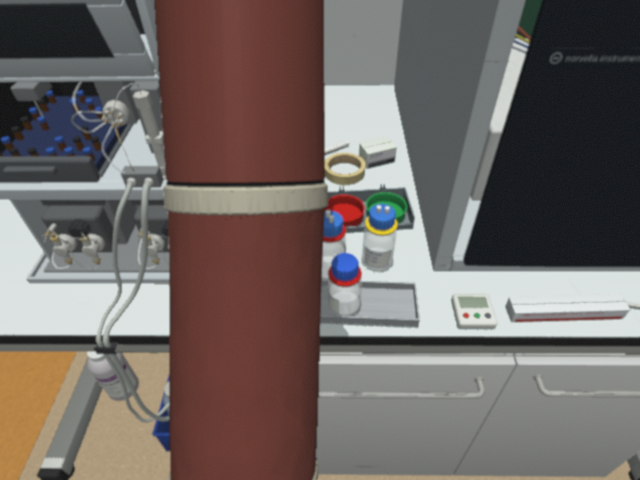

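The arm hides the held bottle in the side view, but the opening and force readings confirm the grip.

```bash
python3 - <<'E'
from ops import *
from station import snapshot
import cv2
arm.line_to([.568,.3305,.34],.2)
carry((.4528,.0729),.34)
place((.4528,.0729),.1705)
cv2.imwrite("pics/wrist1.png",snapshot("wrist"));cv2.imwrite("pics/top1.png",snapshot("top"))
E
```

```text
over t 8.3 p [0.4533 0.0744 0.3399] F [ 0.1  1.2 -2. ] op 0.464 ff 60.8
touch t 11.1 p [0.4531 0.0727 0.1709] F [-2.5 -0.7 10.3] op 0.466 ff 62.2
open t 11.5 p [0.4529 0.0729 0.1694] F [ 0.9 -0.1 -0.1] op 0.749 ff 0.0
clear t 12.2 p [0.452  0.0727 0.3289] F [-0.3 -0.9 -0.8] op 0.752 ff 0.0
```

View pics/wrist1.png

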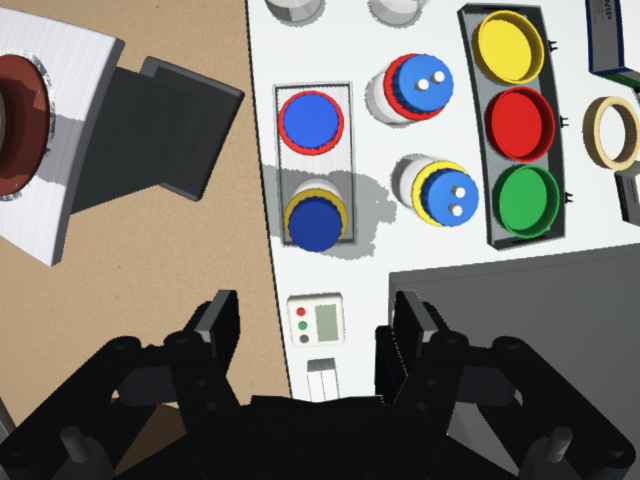

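The yellow stock bottle now stands in the free half of the tray (315,220), beside the red one (311,122). All three seats are empty.

```bash
python3 - <<'E'
from ops import *
from station import snapshot
import cv2
pick((.539,.1401),.182,.35)
carry((.5673,.3275),.35)
place((.5673,.3275),.006+.182)
cv2.imwrite("pics/wrist2.png",snapshot("wrist"))
E
```

```text
above t 13.1 p [0.539  0.1404 0.329 ] F [-0.3  0.2  0.2] op 0.801 ff 0.0
down t 14.0 p [0.5396 0.1398 0.1832] F [-0.3  0.   1. ] op 0.798 ff 0.0
gripped t 14.3 p [0.5396 0.14   0.184 ] F [-1.4 -1.9  6.4] op 0.501 ff 60.1
lifted t 15.5 p [0.5385 0.14   0.3486] F [ 0.3  0.2 -4.8] op 0.503 ff 61.5
over t 16.4 p [0.5678 0.3253 0.3496] F [ 0.6 -1.5 -4.4] op 0.5 ff 61.5
touch t 18.9 p [0.5675 0.3277 0.1901] F [-1.9 -1.7  5. ] op 0.502 ff 62.4
open t 19.2 p [0.5675 0.3276 0.1884] F [-0.7 -0.3  0.2] op 0.749 ff 0.0
clear t 19.9 p [0.5666 0.3271 0.3285] F [-0.4  1.  -0.3] op 0.751 ff 0.0
```

View pics/wrist2.png

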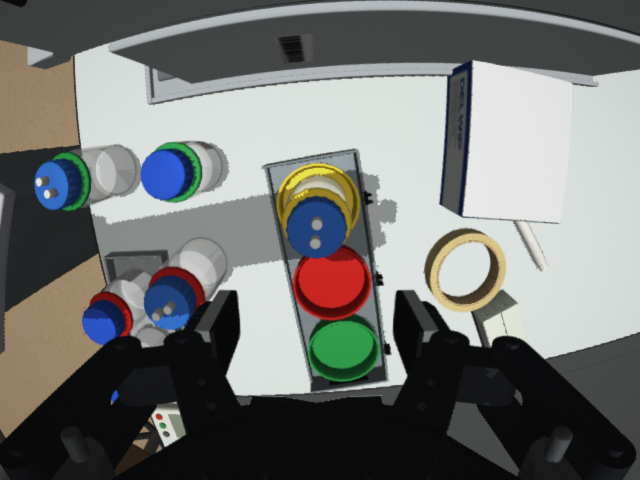

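The yellow pump bottle is seated and upright in the yellow seat (317,225). Red and then green are next, with a settled touch-down for each.

```bash
python3 - <<'E'
from ops import *
from station import snapshot
import cv2
pick((.4788,.2097),.182,.35)
carry((.6178,.2557),.35)
place((.6178,.2557),.006+.182)
cv2.imwrite("pics/wrist3.png",snapshot("wrist"))
j=arm.ik(np.array([.3348,.2651,.182]),q(125)); print(None if j is None else np.round(j,3))
arm.line_to([.40,.26,.33],.25); j=arm.ik(np.array([.3348,.2651,.182]),q(125)); print(None if j is None else np.round(j,3))
E
```

```text
above t 20.9 p [0.479  0.2098 0.3304] F [0.4 0.2 1. ] op 0.8 ff 0.0
down t 21.8 p [0.4797 0.2105 0.1826] F [-0.   0.2  0.6] op 0.798 ff 0.0
gripped t 22.1 p [0.4792 0.2099 0.1837] F [-1.  -0.2  5.3] op 0.504 ff 60.1
lifted t 23.3 p [0.4784 0.2095 0.3487] F [-0.7  0.2 -4.7] op 0.505 ff 61.5
over t 24.0 p [0.6172 0.2556 0.3489] F [ 0.5  0.3 -4.6] op 0.5 ff 61.5
touch t 26.5 p [0.618  0.2557 0.1899] F [-2.3 -1.5  5. ] op 0.504 ff 62.4
open t 26.8 p [0.618  0.2559 0.1885] F [-1.3 -0.3 -0.8] op 0.753 ff 0.0
clear t 27.6 p [0.6171 0.2554 0.3285] F [-0.1  1.  -0.8] op 0.746 ff 0.0
[-0.647  0.478 -0.103  2.176  0.1    0.491 -0.216]
[-0.643  0.479 -0.109  2.176  0.107  0.492 -0.223]
```

View pics/wrist3.png

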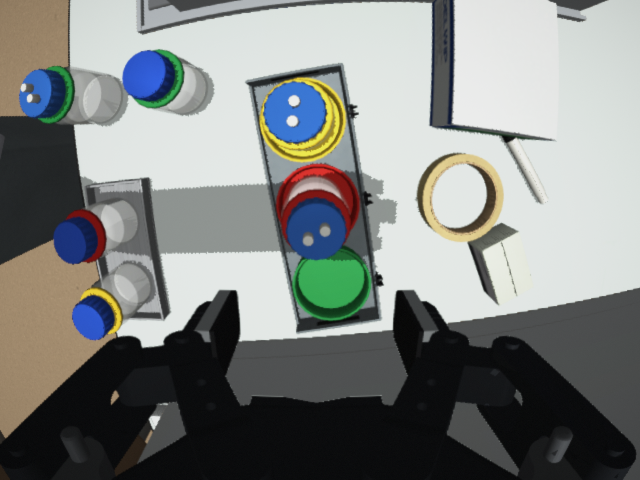

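```bash
python3 - <<'E'
from ops import *
from station import snapshot
import cv2
pick((.3348,.2651),.182,.35,125)
carry((.664,.187),.35)
place((.6672,.1838),.006+.182)
cv2.imwrite("pics/wrist4.png",snapshot("wrist"))
arm.line_to([.42,.17,.33],.25)
j=list(arm.read_joint_positions()); j[0]=.0; st("back")
cv2.imwrite("pics/top4.png",snapshot("top"))
E
```

```text
above t 29.2 p [0.3342 0.2653 0.3302] F [ 0.4  0.2 -0.5] op 0.8 ff 0.0
down t 30.1 p [0.3358 0.2654 0.1824] F [-0.1  0.   0.1] op 0.801 ff 0.0
gripped t 30.5 p [0.3354 0.2654 0.1835] F [-1.4 -1.2  7.4] op 0.488 ff 59.8
lifted t 31.7 p [0.3345 0.2648 0.3489] F [-0.5 -0.5 -3.2] op 0.494 ff 61.0
over t 33.2 p [0.6634 0.1875 0.3499] F [-0.6  0.5 -3.7] op 0.494 ff 60.9
touch t 35.6 p [0.6674 0.1835 0.1898] F [-2.2 -0.7  3.9] op 0.494 ff 61.7
open t 36.0 p [0.6674 0.1841 0.1884] F [-0.7 -0.1 -0.5] op 0.748 ff 0.0
clear t 36.7 p [0.6665 0.1836 0.3284] F [-0.5 -0.2 -0.6] op 0.746 ff 0.0
back t 37.9 p [0.4212 0.17   0.3298] F [ 0.4  0.  -0.5] op 0.752 ff 0.0
```

View pics/wrist4.png

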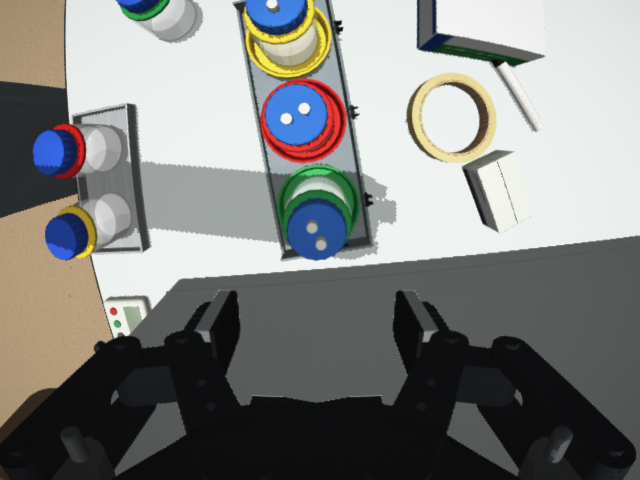

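View pics/top4.png

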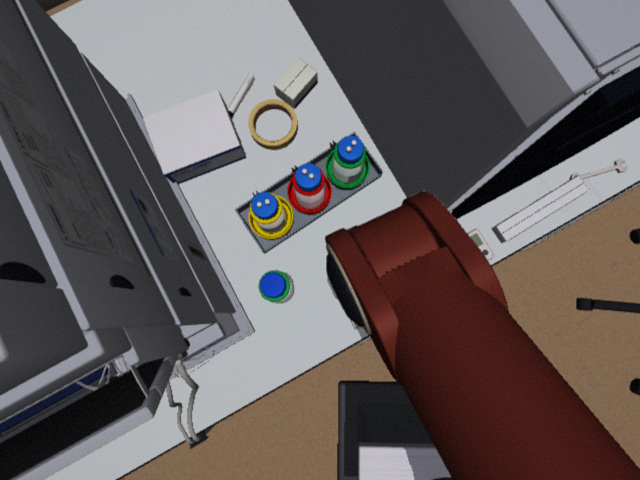

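The wrist and top views both show the three pump bottles in their own seats, the green stock bottle unmoved (273,286), and both tray bottles standing. I'll check the numbers, then hand in.

```bash
python3 - <<'E'
from vis import *
from station import arm,ticket
T=cv2.imread("pics/top4.png")
S={"G":(.6683,.1835),"R":(.6178,.2557),"Y":(.5673,.3275)}
ok=0
for b in blobs(T,"blue",200):
    if 120<b[0][1]<300 and 230<b[0][0]<420:
        p=onplane("top",b[0],.121)[:2]; d={k:np.linalg.norm(p-s) for k,s in S.items()}; k=min(d,key=d.get)
        print(p.round(4),k,d[k].round(4)); ok+=d[k]<.01
if ok==3 and arm.read_opening()>.7: print(ticket.finish_job())
E
```

```text
[0.4329 0.309 ] Y 0.1357
[0.5679 0.3277] Y 0.0007
[0.6188 0.2541] R 0.0019
[0.6686 0.182 ] G 0.0016
the job is handed in; nothing more can be done
None
```

The job is handed in after about 38 s of robot time: the three pump bottles measured within 2 mm of the centre of their colour's seat, the yellow stock bottle stands beside the red one in the tray (checked by eye in the wrist pictures), and the green stock bottle was left where it stood.

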